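# Sweep the copper pipe offcuts off the soldering board into the scrap tray

## Robot

A 7-joint arm with a two-finger parallel gripper is mounted at the origin on the work surface. World frame = base frame: x ahead of the robot, y to its left, z up, the work surface at z = 0. Lengths are in m, angles in rad, forces in N, time in s.
With the tool pointing down it reaches from about 0.4 to 0.85 m from the base axis. Payload 4.5 kg.
Tool frame: the origin (TCP) lies on the centre line of the jaws, within the pads' length; the fingertips stand 14 mm ahead of it and the grasp point (between the pads) lies 5 mm behind it; z points along the fingers, y is the line along which they close (so a half turn about z gives the same grasp; the last joint's range is limited). The gripper opens to 85 mm and grips with 20 to 120 N. Pads are 22 mm wide; open, the fingers measure 114 mm over their backs; the gripper's body (76 mm by 85 mm) begins 54 mm behind the grasp point. The pads swing forward as they close: fully open they stand 13 mm farther back than shut.
Start: joints at [1.355, 0.689, -0.195, 1.565, 0.157, 0.902, -0.215], TCP at [0.155, -0.606, 0.245] pointing down, gripper open.
Joint ranges: [-3.01, 3.01], [-0.46, 2.08], [-1.47, 1.51], [0.13, 2.56], [-1, 4.14], [0.04, 2.09], [-2.66, 2.66]. Speed limits (rad/s): [2.57, 2.57, 3.14, 3.14, 3.14, 3.14, 3.14].

## Interface

Orientations are given as [roll, pitch, yaw] about the fixed x, y, z axes, in that order (R = Rz(yaw) Ry(pitch) Rx(roll)).
In Python, from bench import robot, cams gives the robot as it stands. The module is installed in compiled form; this text tells all that it offers.
- The arm moves only by the shell command python3 -m pendant 'ROWS'. ROWS is JSON, a list that holds one entry, the list of rows, each a list of 7 numbers: the opening, from 0 (shut) to 1 (fully open), then the shift along the tool's x, y, z normalised to -1 to 1, where 1 is 0.03 m, then the turn, a rotation vector about the tool's x, y, z normalised to -1 to 1, where 1 is 0.12 rad. In form: [[[fingers, x, y, z, wx, wy, wz], ...]]. A call has 1 to 12 rows; each row shifts and turns the commanded pose from where the row before left it, along the tool's axes as they then stand; what a row does not reach is not made up. A row lasts 1/12 s, in which the tool goes at most 41.7 mm and 7.16 degrees, less where a joint would pass 70% of its speed; a pose out of reach is approached as far as the arm can. A call with a number of a shift or a turn outside -1 to 1 is refused whole. A call with a gripper value outside its range is refused whole. The fingers move at their own pace and stop on an object; the grip force is fixed at half the most. Time passes only in rows, so rows that do not move let the fingers close. It gives the time, the measured TCP pose, the force, the opening and the grip force at its end, in the units of the state.
- robot.read_state(): the state, without advancing time (a new reading comes with each control period).
- cams.get_image(name): name is "scene" or "top"; returns a dict with "img" (384x512x3 uint8, red, green, blue), "z_map" (384x512 float32, m along the optical axis (not along the pixel's ray), 0 where there is no reading), "intrinsics" (3x3 intrinsics, pixels), "cam_to_world" (4x4, takes a point from camera to world coordinates). Camera axes: x right, y up, looking along -z (the intrinsics and any distortion apply to the point x, -y, -z); pixel columns grow to the right and rows downward; lengths in m; the calibration is good to about 2 mm. A picture is of the moment at which its call begins.
- robot.sign_off(): hands the job in; it is judged then, once.
The state is a dict: "time_s": time; "joint_pos": joint angles; "qd": joint speeds; "joint_torque": joint torques, N m; "tcp_pos": TCP position; "tcp_rot": TCP orientation; "wrist_force": force on the tool from outside, world axes, zero at the start; "ft_torque": the same for the moment, N m; "opening": finger opening in m; "grasp_force": force on a finger pad.
Only numpy, scipy, OpenCV 4.12 (cv2) and the standard library are available. Lean on these libraries where they do the work, as an engineer would, in place of code of your own. Each camera call takes 0.05 s, during which the arm holds its last target. There are 200 camera calls.

## Task

Clear the soldering board of scrap: with the fingertips, push the three short copper pipe offcuts (the plain open rings) across the board and over its edge so that they drop into the empty scrap tray at its end. Do not pick any of them up, and leave the brass coupling, the flux tin and the pipe cutter where they are on the board.

Things in the scene. Friction and masses are not known exactly. Their poses are not given: they have to be found in the camera images.
- board: Soldering board, fixed: a flat block 260 x 260 mm, 50 mm high (plywood below, grey heatproof plate on top), smooth level top, no lip. Origin: centre of its underside, on the bench. z up; x points roughly away from the robot, y roughly to the robot's left (turned up to 0.3 rad). Tray and rack stand against its +y and -y sides, either way round.
- tray: Scrap tray, fixed: an empty open-topped thin steel box, 260 mm along the board's side (its x), 110 mm across (its y), walls 3 mm, rim 42 mm above the bench (8 mm below the board's top). It stands 2 mm from the board's +y or -y side, its centre 187 mm from the board's centre, axes parallel to the board's. Origin: centre of its underside, on the bench.
- rack: Fittings rack, fixed, at the board's other end, across from the tray: a wooden block 260 x 110 mm, 30 mm high, with seven good fittings standing on it up to 61 mm above the bench. Not to be used. Origin: centre of its underside, on the bench.
- offcut_a: Offcut of copper pipe: a plain ring standing flat on one cut end on the board, 28 mm outside diameter, 24 mm bore, 14 mm high, about 18 g. Origin: centre of its lower end face. It slides when pushed.
- offcut_b: Offcut of copper pipe: a plain ring standing flat on one cut end on the board, 28 mm outside diameter, 24 mm bore, 18 mm high, about 23 g. Origin: centre of its lower end face. It slides when pushed.
- offcut_c: Offcut of copper pipe: a plain ring standing flat on one cut end on the board, 22 mm outside diameter, 18 mm bore, 15 mm high, about 15 g. Origin: centre of its lower end face. It slides when pushed.
- coupling: Good brass coupling, loose, standing upright near the board's middle: 42 mm high, 24 mm thick, hexagon 30 mm over its corners. To be left alone. The offcuts lie to either side of it (nearer to and farther from the robot), so each can be pushed straight along the board's y without meeting it. Origin: centre of its underside.
- tin: Flux tin, loose, a small round metal tin with a white lid, 33 mm diameter, 34 mm high, standing on the board near its far (+x) edge. To be left alone. Origin: centre of its underside.
- cutter: Small pipe cutter, loose, lying on the board along its near (-x) edge: aluminium C-frame with a black knob, 26 mm wide (x), about 84 mm long (y, from +30 mm to the knob's end at -54 mm), 16 mm high. To be left alone. Origin: on its underside, in the middle of the frame.

How it is judged:
By the outcome, as a careful person would: the job done as asked, in the order asked, and still so for the second after the job is handed in, with the robot touching nothing.
It also fails if it takes over 48 s, if anything falls off the work surface, if the arm or the gripper's body presses on something with over 40 N, if the wrist force passes 120 N, or if a joint passes its speed limit or range.

## Working session

There is one attempt and no reset: what is moved stays moved. The work goes in short steps, Python scripts to look and compute and a shell command to move; the robot and the scene stay as the last step left them, time stands still between calls to the robot, and variables do not carry over. Pictures are saved under pics/ and viewed, at most 10 in all, crops included, and the job is handed in when it is done.

```bash
mkdir -p pics
python3 - <<'E'
from bench import robot,cams
import cv2,numpy as np
for n in("top","scene"):
    d=cams.get_image(n);cv2.imwrite(f"pics/{n}0.png",d["img"][:,:,::-1]);np.savez(f"{n}.npz",**d)
    print(n,d["intrinsics"].tolist(),d["cam_to_world"].round(4).tolist())
s=robot.read_state();print(s["tcp_pos"],s["tcp_rot"],s["opening"],s["time_s"])
E
```

```text
top [[360.6408137238705, 0.0, 260.2589630348039], [0.0, 360.6408137238705, 193.32753817816499], [0.0, 0.0, 1.0]] [[0.1068, 0.9712, -0.213, 0.3977], [-0.9943, 0.1054, -0.0182, 0.0074], [0.0047, 0.2137, 0.9769, 0.8293], [0.0, 0.0, 0.0, 1.0]]
scene [[496.4874257431374, 0.0, 253.43400248485852], [0.0, 496.4874257431374, 189.17365606436562], [0.0, 0.0, 1.0]] [[-0.2201, -0.7082, 0.6709, 1.1426], [0.9753, -0.1727, 0.1377, 0.1423], [0.0184, 0.6846, 0.7287, 0.7209], [0.0, 0.0, 0.0, 1.0]]
[ 0.15436011 -0.60504699  0.2445605 ] [-3.13990896e+00  1.07611243e-04  2.49918241e-01] 0.08580180656891438 0.1
```

View pics/top0.png

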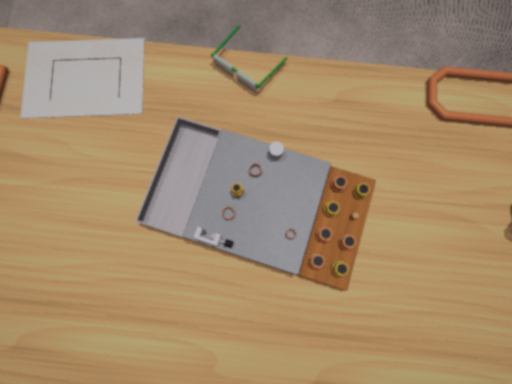

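View pics/scene0.png

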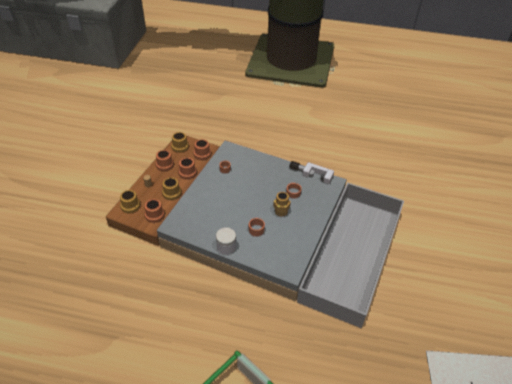

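Top view: the tray is on the left (+y). The rings are at about (256,170), (229,213) and (291,234), the coupling at (237,189), the tin at (277,150) and the cutter at (215,239). The scene view agrees.

```bash
cat > h.py <<'E'
import numpy as np,cv2
def ray(d,uv,z):
    K=d["intrinsics"];T=d["cam_to_world"]
    p=np.linalg.inv(K)@[uv[0],uv[1],1];v=T[:3,:3]@[p[0],-p[1],-p[2]];o=T[:3,3]
    return (o+v*(z-o[2])/v[2])[:2]
def blobs(m,lo=8):
    n,l,s,c=cv2.connectedComponentsWithStats(m.astype(np.uint8),connectivity=8)
    return [(l==i,s[i]) for i in range(1,n) if s[i,4]>=lo]
def plate(d):
    # grey heatproof plate from height and colour
    K=d["intrinsics"];T=d["cam_to_world"];z=d["z_map"]
    v,u=np.mgrid[:384,:512];P=np.stack([(u-K[0,2])/K[0,0]*z,-(v-K[1,2])/K[1,1]*z,-z],-1)@T[:3,:3].T+T[:3,3]
    return P
E
python3 - <<'E'
from h import *
for n in("top","scene"):
    d=np.load(n+".npz");im=d["img"];P=plate(d)
    hsv=cv2.cvtColor(im,cv2.COLOR_RGB2HSV).astype(int)
    b=(abs(P[...,2]-.05)<.006)&(hsv[...,1]<80)&(d["z_map"]>0)
    bl=max(blobs(b),key=lambda t:t[1][4]);m=cv2.morphologyEx(bl[0].astype(np.uint8),cv2.MORPH_OPEN,np.ones((5,5)))
    cs=max(cv2.findContours(m,0,2)[0],key=cv2.contourArea)
    w=np.array([ray(d,p,.05) for p in cs[:,0]],np.float32)
    r=cv2.minAreaRect(w*1000);print(n,"board",r, "plate z",np.median(P[...,2][m>0]))
    inside=cv2.fillPoly(np.zeros((384,512),np.uint8),[cv2.convexHull(cs)],1)
    inside=cv2.dilate(inside,np.ones((5,5)))
    sat=(hsv[...,1]>90)&(inside>0)
    for q,s in blobs(sat):
        c=max(cv2.findContours(q.astype(np.uint8),0,2)[0],key=cv2.contourArea)[:,0]
        wr=np.array([ray(d,p,.062) for p in c],np.float32)*1000
        (cx,cy),rad=cv2.minEnclosingCircle(wr)
        print(" sat",s[:5].tolist(),"z.062",round(cx,1),round(cy,1),"rad",round(rad,1),"hsv",hsv[q].mean(0).round())
    for nm,mm in(("white",(P[...,2]>.06)&(hsv[...,1]<60)&(inside>0)&(hsv[...,2]>100)),("dark",(hsv[...,2]<60)&(inside>0))):
      for q,s in blobs(mm):
        c=np.argwhere(q)[:,::-1]; zz=np.median(P[...,2][q]); wr=np.array([ray(d,p,zz) for p in c])*1000
        print(" ",nm,s[:5].tolist(),zz.round(3),wr.mean(0).round(),wr.min(0).round(),wr.max(0).round())
E
```

```text
top board ((555.663330078125, 25.927001953125), (261.4721984863281, 259.91107177734375), 78.18687438964844) plate z 0.05111635562816569
 sat [220, 128, 52, 15, 105] z.062 696.6 69.6 rad 59.7 hsv [ 16. 108. 175.]
 sat [182, 145, 150, 131, 626] z.062 553.0 24.6 rad 183.8 hsv [ 14. 131. 136.]
 sat [231, 184, 13, 13, 108] z.062 567.4 73.2 rad 14.5 hsv [ 19. 140. 127.]
  white [269, 142, 15, 15, 171] 0.085 [662.  -2.] [646. -18.] [677.  13.]
  white [194, 227, 31, 19, 242] 0.066 [458. 121.] [443.  86.] [478. 151.]
  dark [235, 186, 3, 3, 9] 0.094 [566.  73.] [564.  71.] [568.  75.]
  dark [225, 240, 8, 7, 39] 0.066 [450.  77.] [444.  69.] [456.  84.]
scene board ((560.3489379882812, 28.238571166992188), (260.2791442871094, 263.4613037109375), 78.21683502197266) plate z 0.049956773337374805
 sat [157, 140, 68, 89, 283] z.062 540.2 -95.0 rad 124.8 hsv [ 13. 136. 127.]
 sat [226, 140, 80, 25, 186] z.062 432.5 16.9 rad 83.8 hsv [ 16. 111. 180.]
 sat [220, 161, 10, 12, 101] z.062 491.0 -47.8 rad 15.5 hsv [  9. 128. 106.]
 sat [334, 173, 14, 9, 32] z.062 466.8 169.3 rad 15.1 hsv [ 16. 110. 188.]
 sat [274, 183, 27, 33, 400] z.062 544.3 83.3 rad 42.2 hsv [ 15. 128. 105.]
 sat [249, 218, 16, 18, 182] z.062 620.1 40.1 rad 18.9 hsv [  9. 123. 105.]
  white [299, 164, 35, 17, 199] 0.065 [464. 124.] [450.  89.] [484. 154.]
  white [216, 228, 20, 24, 300] 0.084 [670.   1.] [651. -15.] [697.  17.]
  dark [290, 162, 9, 8, 54] 0.062 [458.  79.] [448.  71.] [467.  88.]
  dark [279, 194, 7, 4, 25] 0.093 [567.  75.] [563.  69.] [571.  80.]
```

Run:
```python
from h import *
A=-np.radians(11.8);R=np.array([[np.cos(A),-np.sin(A)],[np.sin(A),np.cos(A)]]);C=np.array([558,27.])
f=lambda p:((np.asarray(p)-C)@R).round(1)
guess={"top":[(256,170),(229,213),(291,234),(237,189)],"scene":[(257,227),(294,190),(225,167),(282,203)]}
for n in guess:
    d=np.load(n+".npz");hsv=cv2.cvtColor(d["img"],cv2.COLOR_RGB2HSV).astype(int)
    for g in guess[n]:
        m=np.zeros((384,512),bool);y,x=g[1],g[0];w=9 if g is not guess[n][3] else 11
        m[y-w:y+w+1,x-w:x+w+1]=(hsv[y-w:y+w+1,x-w:x+w+1,1]>70)
        q=max(blobs(m,3),key=lambda t:t[1][4])[0]
        c=np.argwhere(q)[:,::-1]
        for z in (.058,):
            wr=np.array([ray(d,p,z) for p in c],np.float32)*1000
            b=f(wr);lo,hi=b.min(0),b.max(0)
            print(n,g,q.sum(),"world",((lo+hi)/2@R.T+C).round(1),"board",(lo+hi)/2,"size",hi-lo)
print("tin",f((662,-2)),f((670,1)),"cutter",f((458,121)),f((464,124)),"knob",f((450,77)),f((458,79)))
for n in guess:
  d=np.load(n+".npz");cv2.imwrite(f"pics/{n}1.png",cv2.resize(d["img"][115:290,130:385,::-1] if n=="top" else d["img"][130:330,100:410,::-1],None,fx=2.5,fy=2.5,interpolation=2))
```

```text
top (256, 170) 21 world [626.5  40.1] board [64.4 26.8] size [11.4 21.2]
top (229, 213) 13 world [524.8  86. ] board [-44.55  50.95] size [ 8.1 19.3]
top (291, 234) 6 world [493.9 -54.5] board [-46.1 -92.9] size [2.8 9.4]
top (237, 189) 127 world [569.1  74.1] board [ 1.2 48.4] size [30.4 28.6]
scene (257, 227) 208 world [616.9  40.8] board [54.8 25.5] size [37.8 31. ]
scene (294, 190) 168 world [521.4  87. ] board [-48.1   51.25] size [45.2 29.1]
scene (225, 167) 113 world [486.8 -50.1] board [-53.95 -90.05] size [31.9 25.9]
scene (282, 203) 313 world [551.4  73.8] board [-16.05  44.5 ] size [58.9 33.6]
tin [107.7  -7.1] [115.   -2.5] cutter [-117.1   71.6] [-111.8   75.7] knob [-115.9   26.9] [-108.5   30.5]
```

View pics/top1.png

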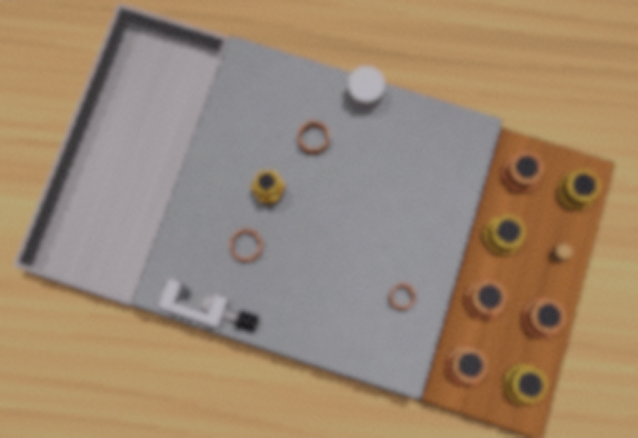

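```bash
cat >> h.py <<'E'
A=-np.radians(11.8);R=np.array([[np.cos(A),-np.sin(A)],[np.sin(A),np.cos(A)]]);C=np.array([558,27.])
f=lambda p:((np.asarray(p)-C)@R).round(1)
def rings(d,gs,z,w=11):
    a=cv2.cvtColor(d["img"],cv2.COLOR_RGB2LAB)[...,1].astype(int)
    out=[]
    for x,y in gs:
        m=np.zeros(a.shape,bool);m[y-w:y+w+1,x-w:x+w+1]=a[y-w:y+w+1,x-w:x+w+1]>132
        q=max(blobs(m,3),key=lambda t:t[1][4])[0]
        c=cv2.convexHull(np.argwhere(q)[:,::-1].astype(np.int32))[:,0]
        b=f(np.array([ray(d,p,z) for p in c])*1000);lo,hi=b.min(0),b.max(0)
        out.append((((lo+hi)/2).round(1),hi-lo))
    return out
E
python3 - <<'E'
from h import *
for n,g in (("top",[(255,170),(228,213),(291,233),(237,189)]),("scene",[(257,227),(294,190),(225,167),(282,203)])):
    for r in rings(np.load(n+".npz"),g,.06): print(n,*r)
E
python3 -m pendant '[[[0.15,0,0,0,0,0,-1],[0.15,0,0,0,0,0,-1],[0.15,0,0,0,0,0,-1],[0.15,0,0,0,0,0,-1],[0.15,0,0,0,0,0,-1],[0.15,0,0,0,0,0,-1],[0.15,0,0,0,0,0,-1],[0.15,0,0,0,0,0,-1],[0.15,0,0,0,0,0,-1],[0.15,0,0,0,0,0,-0.29],[0.15,0,0,0,0,0,0]]]'
```

```text
top [56.6 24.5] [31.9 29.6]
top [-53.8  49.6] [30.1 30.9]
top [-54.2 -91.3] [23.7 24.2]
top [-7.7 49.4] [ 9.2 20.3]
scene [56.  25.7] [39.7 31.8]
scene [-44.4  51.8] [53.5 30.4]
scene [-52.6 -89.6] [34.3 27.3]
scene [-20.2  43.8] [51.5 28.9]
time_s: 1.02
tcp_pos: [0.1542, -0.6053, 0.2447]
tcp_rot: [-3.141, -0.001, 1.365]
wrist_force: [-0.6, -0.6, -0.2]
opening: 0.0128
grasp_force: 0.0
```

```bash
python3 -m pendant '[[[0.15,0.9,0.4,0,0,0,0],[0.15,0.9,0.4,0,0,0,0],[0.15,0.9,0.4,0,0,0,0],[0.15,0.9,0.4,0,0,0,0],[0.15,0.9,0.4,0,0,0,0],[0.15,0.9,0.4,0,0,0,0],[0.15,0.9,0.4,0,0,0,0],[0.15,0.9,0.4,0,0,0,0],[0.15,0.9,0.4,0,0,0,0],[0.15,0.9,0.4,0,0,0,0],[0.15,0.9,0.4,0,0,0,0],[0.15,0.9,0.4,0,0,0,0]]]' && python3 -m pendant '[[[0.15,0.9,0.5,0,0,0,0],[0.15,0.9,0.5,0,0,0,0],[0.15,0.9,0.5,0,0,0,0],[0.15,0.9,0.5,0,0,0,0],[0.15,0.9,0.5,0,0,0,0],[0.15,0.9,0.5,0,0,0,0],[0.15,0.9,0.5,0,0,0,0],[0.15,0.9,0.5,0,0,0,0],[0.15,0.9,0.5,0,0,0,0],[0.15,0.9,0.5,0,0,0,0],[0.15,0.9,0.5,0,0,0,0],[0.15,0,0,0,0,0,0]]]'
cat >> h.py <<'E'
def where():
    from bench import robot
    s=robot.read_state();print("board",f(np.array(s["tcp_pos"][:2])*1000),"z",round(s["tcp_pos"][2]*1000,1),np.round(s["tcp_rot"],3),"j",np.round(s["joint_pos"],2),"F",np.round(s["wrist_force"],1),s["time_s"])
E
python3 -c "from h import *;where()"
```

```text
time_s: 2.02
tcp_pos: [0.3623, -0.3167, 0.2453]
tcp_rot: [-3.141, 0.0, 1.363]
wrist_force: [0.9, 0.4, 0.2]
opening: 0.0132
grasp_force: 0.0
time_s: 3.02
tcp_pos: [0.5881, -0.0531, 0.2457]
tcp_rot: [3.138, -0.007, 1.372]
wrist_force: [0.3, 1.1, 0.8]
opening: 0.0128
grasp_force: 0.0
board [ 45.8 -72.2] z 245.7 [ 3.138 -0.007  1.372] j [ 0.28  0.67 -0.45  1.67  0.35  0.88 -0.52] F [0.3 1.1 0.8] 3.0167
```

```bash
python3 -m pendant '[[[0.15,0.8,0.12,0,0,0,0],[0.15,0.8,0.12,0,0,0,0],[0.15,0.4,0.12,0,0,0,0],[0.15,0,0,0.9,0,0,0],[0.15,0,0,0.9,0,0,0],[0.15,0,0,0.9,0,0,0],[0.15,0,0,0.9,0,0,0],[0.15,0,0,0.8,0,0,0],[0.15,0,0,0.8,0,0,0],[0.15,0,0,0,0,0,0],[0.15,0,0,0,0,0,0]]]'
python3 - <<'E'
from h import *;where()
from bench import cams
a=cams.get_image("scene")["img"][130:330,100:410,::-1]
cv2.imwrite("pics/s2.png",cv2.resize(a,None,fx=2.5,fy=2.5,interpolation=2))
E
```

```text
time_s: 3.93
tcp_pos: [0.6061, -0.0051, 0.0885]
tcp_rot: [-3.139, 0.001, 1.364]
wrist_force: [-0.6, 0.0, -0.1]
opening: 0.013
grasp_force: 0.0
board [ 53.6 -21.5] z 88.5 [-3.139e+00  1.000e-03  1.364e+00] j [ 0.12  0.89 -0.34  1.73  0.47  0.6  -0.7 ] F [-0.6  0.  -0.1] 3.9333
```

View pics/s2.png

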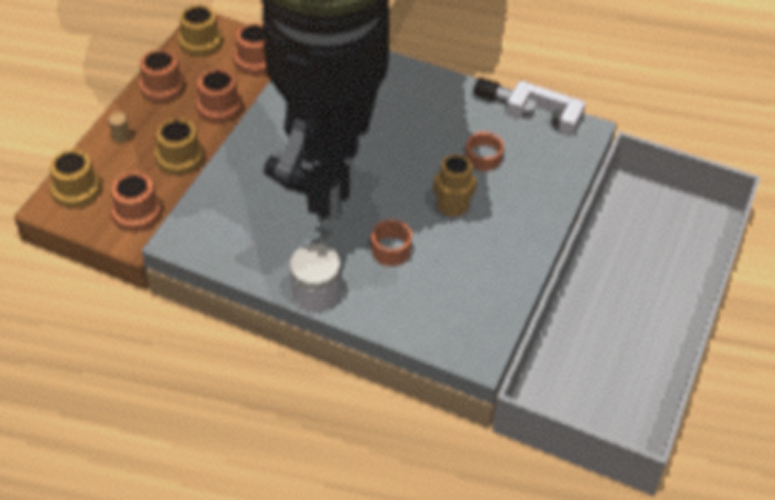

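Fingers at about (325,200) are behind the ring (392,242) and clear of the tin (317,270). Lowering.

```bash
python3 -m pendant '[[[0.15,0,0.1,0.3,0,0,0],[0.15,0,0,0.28,0,0,0],[0.15,0,0,0,0,0,0],[0.15,0,0,0,0,0,0]]]';python3 -c "from h import *;where()"
```

```text
time_s: 4.32
tcp_pos: [0.6098, -0.0053, 0.0718]
tcp_rot: [-3.141, 0.0, 1.364]
wrist_force: [-0.6, 0.0, 0.9]
opening: 0.0125
grasp_force: 0.0
board [ 57.3 -21. ] z 71.8 [-3.141  0.     1.364] j [ 0.11  0.92 -0.32  1.73  0.48  0.57 -0.71] F [-0.6  0.   0.9] 4.3167
```

```bash
python3 -m pendant '[[[0.15,0,0,0.07,0,0,0],[0.15,0.2,0,0,0,0,0],[0.15,0.3,0,0,0,0,0],[0.15,0.3,0,0,0,0,0],[0.15,0.3,0,0,0,0,0],[0.15,0.3,0,0,0,0,0],[0.15,0.3,0,0,0,0,0],[0.15,0.3,0,0,0,0,0],[0.15,0.3,0,0,0,0,0],[0.15,0.3,0,0,0,0,0],[0.15,0,0,0,0,0,0]]]'
python3 - <<'E'
from h import *;where()
from bench import cams
a=cams.get_image("scene")["img"][130:330,100:410,::-1]
cv2.imwrite("pics/s3.png",cv2.resize(a,None,fx=2.5,fy=2.5,interpolation=2))
E
```

```text
time_s: 5.23
tcp_pos: [0.6263, 0.0748, 0.07]
tcp_rot: [3.141, -0.003, 1.368]
wrist_force: [0.1, 1.2, 0.4]
opening: 0.0129
grasp_force: 0.0
board [57.1 60.8] z 70.0 [ 3.141e+00 -3.000e-03  1.368e+00] j [-0.02  0.94 -0.32  1.66  0.45  0.61 -0.79] F [0.1 1.2 0.4] 5.2333
```

View pics/s3.png

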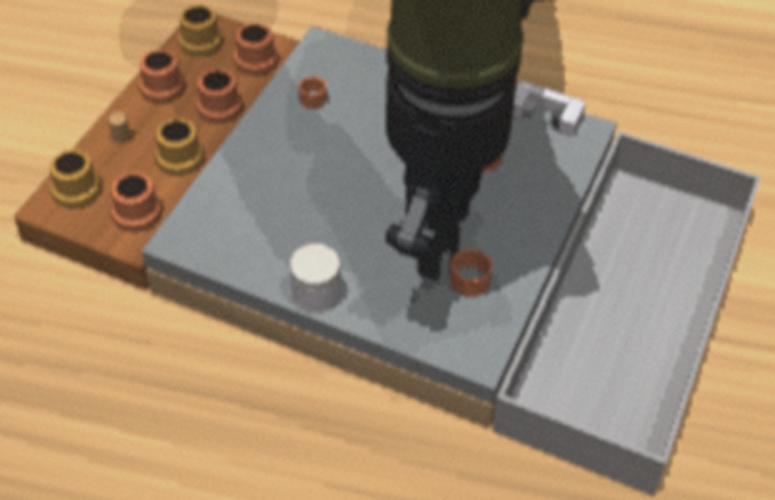

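The ring at (470,272) is being pushed cleanly ahead of the fingertips, and the tin is untouched. I'll continue over the edge, lift, and move towards the near lane.

```bash
python3 -m pendant '[[[0.15,0.3,0,0,0,0,0],[0.15,0.3,0,0,0,0,0],[0.15,0.3,0,0,0,0,0],[0.15,0.4,0,0,0,0,0],[0.15,0.4,0,0,0,0,0],[0.15,0.4,0,0,0,0,0],[0.15,0.4,0,0,0,0,0],[0.15,0.4,0,0,0,0,0],[0.15,0,0,0,0,0,0],[0.15,0,0,0,0,0,0]]]'
python3 -c "from h import *;where()"
python3 -m pendant '[[[0.15,0,0,-0.8,0,0,0],[0.15,0,0,-0.8,0,0,0],[0.15,0,0,-0.8,0,0,0],[0.15,0,0,-0.8,0,0,0],[0.15,0,0,-0.2,0,0,0],[0.15,0,0,0,0,0,0]]]'
python3 - <<'E'
from h import *;where()
from bench import cams
a=cams.get_image("scene")["img"][130:330,100:410,::-1]
cv2.imwrite("pics/s4.png",cv2.resize(a,None,fx=2.5,fy=2.5,interpolation=2))
E
```

```text
time_s: 6.12
tcp_pos: [0.6436, 0.1577, 0.0697]
tcp_rot: [-3.142, -0.0, 1.366]
wrist_force: [-0.2, -1.1, -0.2]
opening: 0.0128
grasp_force: 0.0
board [ 57.1 145.4] z 69.7 [-3.142 -0.     1.366] j [-0.14  0.97 -0.32  1.55  0.42  0.68 -0.87] F [-0.2 -1.1 -0.2] 6.1167
time_s: 6.62
tcp_pos: [0.6451, 0.1556, 0.1739]
tcp_rot: [3.138, -0.001, 1.363]
wrist_force: [0.7, -0.9, 0.2]
opening: 0.0126
grasp_force: 0.0
board [ 58.9 143.7] z 173.9 [ 3.138e+00 -1.000e-03  1.363e+00] j [-0.12  0.84 -0.37  1.5   0.36  0.86 -0.82] F [ 0.7 -0.9  0.2] 6.6167
```

View pics/s4.png

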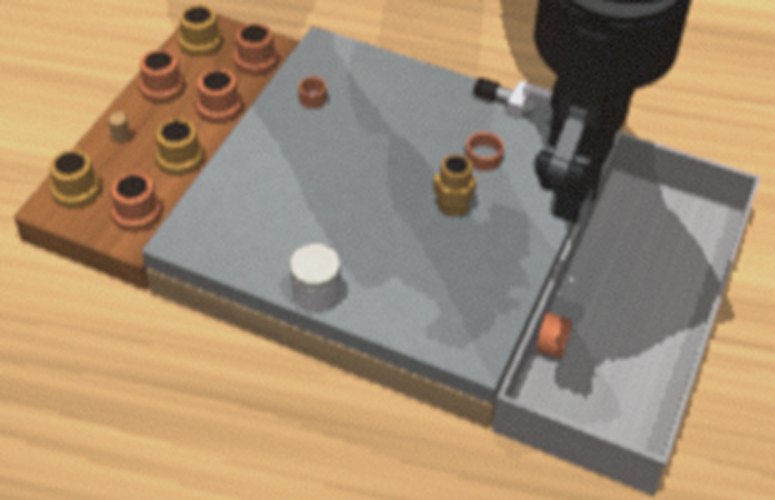

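The first ring is in the tray at (553,335), and the coupling, tin and cutter haven't moved. Next is the ring beside the coupling at (485,150).

```bash
python3 -m pendant '[[[0.15,-0.86,-0.75,0,0,0,0],[0.15,-0.86,-0.75,0,0,0,0],[0.15,-0.86,-0.75,0,0,0,0],[0.15,-0.86,-0.75,0,0,0,0],[0.15,-0.86,-0.75,0,0,0,0],[0.15,0,0,0,0,0,0],[0.15,0,0,0.8,0,0,0],[0.15,0,0,0.8,0,0,0],[0.15,0,0,0.8,0,0,0],[0.15,0,0,0.2,0,0,0],[0.15,0,0,0,0,0,0]]]'
python3 -c "from h import *;where()"
```

```text
time_s: 7.58
tcp_pos: [0.5051, 0.0526, 0.0914]
tcp_rot: [-3.136, 0.003, 1.365]
wrist_force: [0.9, 0.0, 0.8]
opening: 0.0123
grasp_force: 0.0
board [-57.   14.2] z 91.4 [-3.136e+00  3.000e-03  1.365e+00] j [-0.04  0.8  -0.25  2.03  0.51  0.37 -0.9 ] F [0.9 0.  0.8] 7.5833
```

```bash
python3 -m pendant '[[[0.15,0,0.1,0.4,0,0,0],[0.15,0,0,0.3,0,0,0],[0.15,0,0,0,0,0,0]]]'
python3 -c "from h import *;where()"
python3 -m pendant '[[[0.15,0.3,0,0,0,0,0],[0.15,0.3,0,0,0,0,0],[0.15,0.3,0,0,0,0,0],[0.15,0.3,0,0,0,0,0],[0.15,0,0,0,0,0,0]]]'
python3 - <<'E'
from h import *;where()
from bench import cams
a=cams.get_image("scene")["img"][130:330,100:410,::-1]
cv2.imwrite("pics/s5.png",cv2.resize(a,None,fx=2.5,fy=2.5,interpolation=2))
E
```

```text
time_s: 7.83
tcp_pos: [0.5099, 0.0523, 0.0717]
tcp_rot: [-3.141, 0.001, 1.364]
wrist_force: [0.5, -0.4, 0.2]
opening: 0.0125
grasp_force: 0.0
board [-52.2  15. ] z 71.7 [-3.141e+00  1.000e-03  1.364e+00] j [-0.06  0.84 -0.22  2.03  0.53  0.33 -0.92] F [ 0.5 -0.4  0.2] 7.8333
time_s: 8.25
tcp_pos: [0.5185, 0.0917, 0.0734]
tcp_rot: [3.14, -0.004, 1.368]
wrist_force: [0.0, 0.7, 0.5]
opening: 0.0129
grasp_force: 0.0
board [-51.9  55.3] z 73.4 [ 3.14  -0.004  1.368] j [-0.12  0.85 -0.23  1.99  0.5   0.36 -0.95] F [0.  0.7 0.5] 8.25
```

View pics/s5.png

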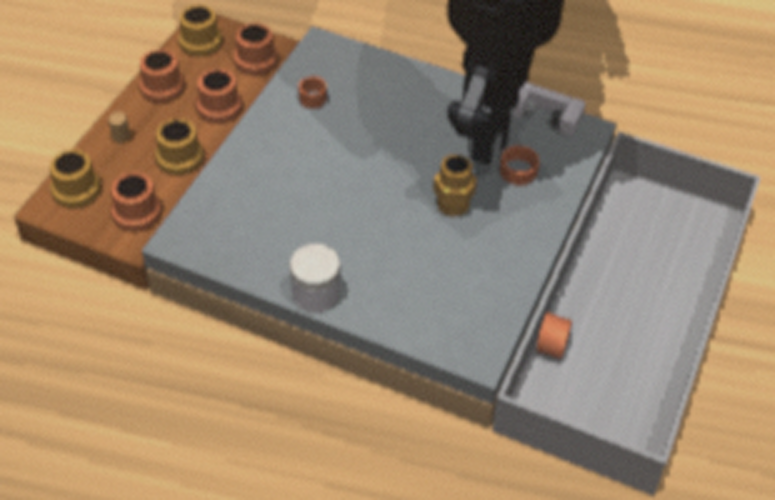

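The ring (520,163) slides ahead of the fingers and the coupling (455,185) hasn't moved. I'll push it over the edge, lift, and go to the last ring.

```bash
python3 -m pendant '[[[0.15,0.3,0,0.1,0,0,0],[0.15,0.3,0,0,0,0,0],[0.15,0.3,0,0,0,0,0],[0.15,0.4,0,0,0,0,0],[0.15,0.4,0,0,0,0,0],[0.15,0.4,0,0,0,0,0],[0.15,0.4,0,0,0,0,0],[0.15,0.4,0,0,0,0,0],[0.15,0,0,0,0,0,0],[0.15,0,0,0,0,0,0]]]'
python3 -c "from h import *;where()"
python3 -m pendant '[[[0.15,0,0,-0.8,0,0,0],[0.15,0,0,-0.8,0,0,0],[0.15,0,0,-0.8,0,0,0],[0.15,0,0,-0.8,0,0,0],[0.15,0,0,0,0,0,0]]]'
python3 - <<'E'
from h import *;where()
from bench import cams
a=cams.get_image("scene")["img"][130:330,100:410,::-1]
cv2.imwrite("pics/s6.png",cv2.resize(a,None,fx=2.5,fy=2.5,interpolation=2))
E
```

```text
time_s: 9.13
tcp_pos: [0.5353, 0.1739, 0.0698]
tcp_rot: [3.142, -0.0, 1.366]
wrist_force: [0.6, -0.9, 0.3]
opening: 0.0132
grasp_force: 0.0
board [-52.3 139.2] z 69.8 [ 3.142 -0.     1.366] j [-0.26  0.88 -0.24  1.88  0.45  0.44 -1.02] F [ 0.6 -0.9  0.3] 9.1333
time_s: 9.55
tcp_pos: [0.5376, 0.1726, 0.1698]
tcp_rot: [3.135, -0.003, 1.363]
wrist_force: [-0.4, -0.4, 0.2]
opening: 0.0127
grasp_force: 0.0
board [-49.8 138.4] z 169.8 [ 3.135e+00 -3.000e-03  1.363e+00] j [-0.2   0.72 -0.33  1.83  0.37  0.65 -0.96] F [-0.4 -0.4  0.2] 9.55
```

View pics/s6.png

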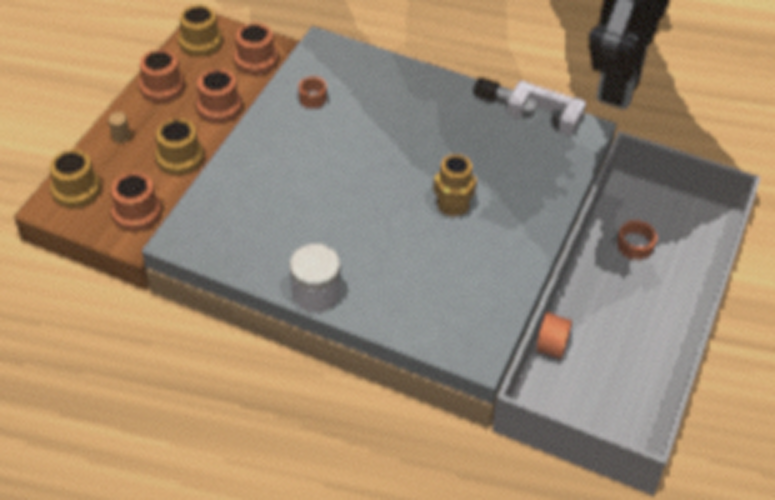

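Second ring is flat in the tray at (637,238). Now the small ring at (312,92).

```bash
python3 -m pendant '[[[0.15,-0.88,0,0,0,0,0],[0.15,-0.88,0,0,0,0,0],[0.15,-0.88,0,0,0,0,0],[0.15,-0.88,0,0,0,0,0],[0.15,-0.88,0,0,0,0,0],[0.15,-0.88,0,0,0,0,0],[0.15,-0.88,0,0,0,0,0],[0.15,-0.88,0,0,0,0,0],[0.15,-0.88,0,0,0,0,0],[0.15,-0.88,0,0,0,0,0],[0.15,0,0,0,0,0,0],[0.15,0,0,0,0,0,0]]]'
python3 -c "from h import *;where()"
```

```text
time_s: 10.6
tcp_pos: [0.4796, -0.088, 0.1649]
tcp_rot: [-3.139, 0.002, 1.36]
wrist_force: [-0.1, -0.0, -0.0]
opening: 0.0129
grasp_force: 0.0
board [ -53.2 -128.6] z 164.9 [-3.139e+00  2.000e-03  1.360e+00] j [ 0.31  0.66 -0.36  2.04  0.46  0.52 -0.6 ] F [-0.1 -0.  -0. ] 10.6
```

```bash
python3 -m pendant '[[[0.15,0.17,0,0.8,0,0,0],[0.15,0,0,0.8,0,0,0],[0.15,0,0,0.8,0,0,0],[0.15,0,0,0.4,0,0,0],[0.15,0,0,0.3,0,0,0],[0.15,0,0,0,0,0,0],[0.15,0,0,0,0,0,0]]]'
python3 - <<'E'
from h import *;where()
from bench import cams
d=cams.get_image("scene");a=d["img"][130:330,100:410,::-1]
cv2.imwrite("pics/s7.png",cv2.resize(a,None,fx=2.5,fy=2.5,interpolation=2))
E
```

```text
time_s: 11.18
tcp_pos: [0.4822, -0.0797, 0.0726]
tcp_rot: [-3.141, -0.0, 1.366]
wrist_force: [0.6, -0.3, 0.5]
opening: 0.0128
grasp_force: 0.0
board [ -52.4 -120. ] z 72.6 [-3.141 -0.     1.366] j [ 0.19  0.83 -0.2   2.1   0.58  0.27 -0.71] F [ 0.6 -0.3  0.5] 11.1833
```

View pics/s7.png

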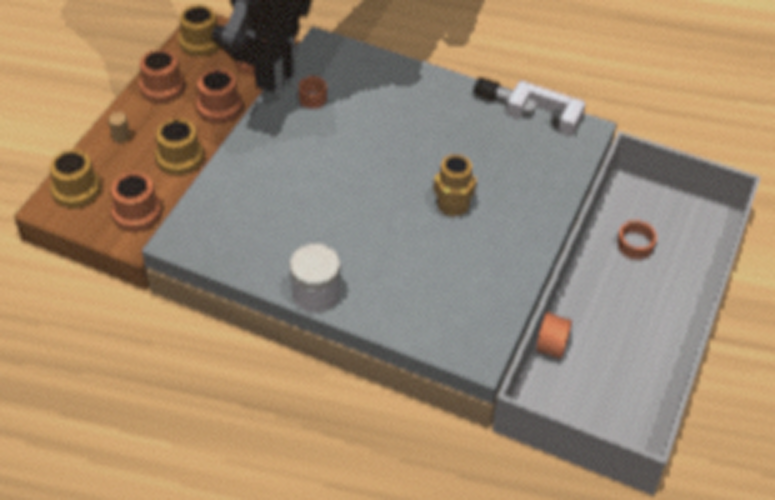

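The fingers at about (275,75) are behind the small ring (312,92). Pushing it the length of the board.

```bash
python3 -m pendant '[[[0.15,0.2,0,0.08,0,0,0],[0.15,0.3,0,0,0,0,0],[0.15,0.3,0,0,0,0,0],[0.15,0.3,0,0,0,0,0],[0.15,0.3,0,0,0,0,0],[0.15,0.3,0,0,0,0,0],[0.15,0.3,0,0,0,0,0],[0.15,0.3,0,0,0,0,0],[0.15,0.3,0,0,0,0,0],[0.15,0.3,0,0,0,0,0],[0.15,0.3,0,0,0,0,0],[0.15,0,0,0,0,0,0]]]'
python3 - <<'E'
from h import *;where()
from bench import cams
d=cams.get_image("scene");a=d["img"][130:330,100:410,::-1]
cv2.imwrite("pics/s8.png",cv2.resize(a,None,fx=2.5,fy=2.5,interpolation=2))
E
```

```text
time_s: 12.23
tcp_pos: [0.5027, 0.0165, 0.0704]
tcp_rot: [3.141, -0.002, 1.368]
wrist_force: [0.5, 0.4, 0.1]
opening: 0.0128
grasp_force: 0.0
board [-51.9 -21.6] z 70.4 [ 3.141e+00 -2.000e-03  1.368e+00] j [-0.01  0.84 -0.19  2.06  0.51  0.29 -0.83] F [0.5 0.4 0.1] 12.2333
```

View pics/s8.png

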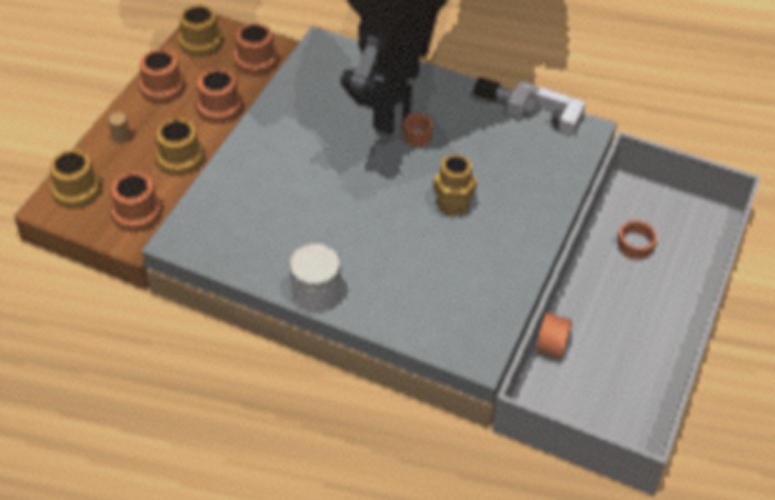

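The small ring (418,130) is tracking well. That was my tenth picture, so I'll check the rest by numbers.

```bash
python3 -m pendant '[[[0.15,0.3,0,0,0,0,0],[0.15,0.3,0,0,0,0,0],[0.15,0.3,0,0,0,0,0],[0.15,0.3,0,0,0,0,0],[0.15,0.3,0,0,0,0,0],[0.15,0.3,0,0,0,0,0],[0.15,0.3,0,0,0,0,0],[0.15,0.3,0,0,0,0,0],[0.15,0.3,0,0,0,0,0],[0.15,0.3,0,0,0,0,0],[0.15,0,0,0,0,0,0]]]'
python3 - <<'E'
from h import *;where()
from bench import cams
d=cams.get_image("scene");P=plate(d);a=cv2.cvtColor(d["img"],cv2.COLOR_RGB2LAB)[...,1].astype(int)
b=f(P[...,:2]*1000);m=(a>134)&(b[...,0]>-90)&(b[...,0]<120)&(b[...,1]>-110)&(b[...,1]<240)&(d["z_map"]>0)
for q,s in blobs(m,8): print(s[:5].tolist(),np.median(b[q],0),"z",np.median(P[...,2][q]).round(3))
E
```

```text
time_s: 13.2
tcp_pos: [0.521, 0.1047, 0.0705]
tcp_rot: [3.141, -0.003, 1.367]
wrist_force: [0.3, 0.4, -0.1]
opening: 0.0129
grasp_force: 0.0
board [-52.1  68.5] z 70.5 [ 3.141e+00 -3.000e-03  1.367e+00] j [-0.16  0.85 -0.2   1.97  0.45  0.35 -0.92] F [ 0.3  0.4 -0.1] 13.2
[307, 190, 12, 15, 142] [-52.65  88.95] z 0.059
[278, 199, 6, 2, 9] [ 8.3 49.5] z 0.092
[347, 218, 16, 16, 171] [-62.9 173.5] z 0.012
[314, 254, 15, 19, 198] [ 57.3  147.65] z 0.026
```

```bash
python3 -m pendant '[[[0.15,0.3,0,0,0,0,0],[0.15,0.3,0,0,0,0,0],[0.15,0.3,0,0,0,0,0],[0.15,0.4,0,0,0,0,0],[0.15,0.4,0,0,0,0,0],[0.15,0.4,0,0,0,0,0],[0.15,0.4,0,0,0,0,0],[0.15,0.2,0,0,0,0,0],[0.15,0,0,0,0,0,0],[0.15,0,0,0,0,0,0]]]'
python3 -m pendant '[[[0.15,0,0,-0.8,0,0,0],[0.15,0,0,-0.8,0,0,0],[0.15,0,0,-0.8,0,0,0],[0.15,0,0,-0.8,0,0,0],[0.15,0,0,-0.8,0,0,0],[0.15,-0.5,0,-0.8,0,0,0],[0.15,0,0,0,0,0,0],[0.15,0,0,0,0,0,0],[0.15,0,0,0,0,0,0]]]'
python3 - <<'E'
from h import *;where()
from bench import cams
for n in("scene","top"):
    d=cams.get_image(n);P=plate(d);lab=cv2.cvtColor(d["img"],cv2.COLOR_RGB2LAB).astype(int);a=lab[...,1]
    b=f(P[...,:2]*1000);m=(a>134)&(b[...,0]>-120)&(b[...,0]<120)&(b[...,1]>-110)&(b[...,1]<240)&(d["z_map"]>0)
    for q,s in blobs(m,6): print(n,s[:5].tolist(),np.median(b[q],0),"z",np.median(P[...,2][q]).round(3))
    o=np.load(n+".npz");df=np.abs(o["img"].astype(int)-d["img"]).sum(-1)
    h0=plate(o)[...,2]
    for nm,(x,y) in {"coupling":(-3,48),"tin":(110,-5),"cutter":(-114,72),"knob":(-112,28)}.items():
        for t,im in(("old",o),("new",d)):
            Q=plate(im);bb=f(Q[...,:2]*1000);k=(Q[...,2]>.058)&(Q[...,2]<.1)&(np.hypot(bb[...,0]-x,bb[...,1]-y)<28)
            print("  ",nm,t,k.sum(),bb[k].mean(0).round(1) if k.any() else "")
E
```

```text
time_s: 14.08
tcp_pos: [0.5368, 0.181, 0.0703]
tcp_rot: [-3.141, 0.001, 1.365]
wrist_force: [-0.0, -0.8, -0.4]
opening: 0.0127
grasp_force: 0.0
time_s: 14.83
tcp_pos: [0.5334, 0.1652, 0.2138]
tcp_rot: [-3.141, 0.001, 1.363]
wrist_force: [0.1, 0.1, 0.2]
opening: 0.0128
grasp_force: 0.0
board [-52.3 130.2] z 213.8 [-3.141e+00  1.000e-03  1.363e+00] j [-0.18  0.66 -0.33  1.8   0.3   0.74 -0.88] F [0.1 0.1 0.2] 14.8333
scene [277, 195, 11, 6, 26] [ 6.4  51.45] z 0.092
scene [287, 202, 2, 5, 7] [ 0.2 60.8] z 0.078
scene [333, 218, 30, 22, 303] [-47.2 163.6] z 0.014
scene [314, 254, 15, 19, 195] [ 56.5 147.3] z 0.026
   coupling old 301 [ 5.1 51. ]
   coupling new 301 [ 5.3 50.9]
   tin old 417 [116.2  -1.2]
   tin new 414 [116.1  -1.4]
   cutter old 248 [-113.5   72.6]
   cutter new 245 [-113.6   72.8]
   knob old 106 [-110.5   37.6]
   knob new 100 [-110.4   37.4]
top [151, 85, 27, 32, 46] [-95.25  10.7 ] z 0.68
top [200, 155, 11, 13, 104] [ 48.95 145.45] z 0.028
top [194, 190, 2, 5, 7] [-27.  144.3] z 0.02
   coupling old 146 [-4.7 44. ]
   coupling new 148 [-4.6 44. ]
   tin old 213 [106.4  -7.9]
   tin new 210 [106.5  -8. ]
   cutter old 229 [-116.4   71.6]
   cutter new 194 [-116.1   67.8]
   knob old 131 [-115.1   37.4]
   knob new 130 [-115.2   37.7]
```

```bash
python3 -m pendant '[[[0.15,-0.6,0,-0.6,0,0,0],[0.15,-0.6,0,-0.6,0,0,0],[0.15,0,0,0,0,0,0],[0.15,0,0,0,0,0,0],[0.15,0,0,0,0,0,0],[0.15,0,0,0,0,0,0],[0.15,0,0,0,0,0,0]]]'
python3 - <<'E'
from h import *
from bench import cams
d=cams.get_image("scene");P=plate(d);a=cv2.cvtColor(d["img"],cv2.COLOR_RGB2LAB)[...,1].astype(int)
b=f(P[...,:2]*1000);m=(a>134)&(b[...,0]>-120)&(b[...,0]<120)&(b[...,1]>120)&(b[...,1]<240)&(P[...,2]<.1)
for q,s in blobs(m,6): print(s[:5].tolist(),np.percentile(b[q],[2,50,98],axis=0).tolist(),"z",np.percentile(P[...,2][q],[2,50,98]).round(3))
q=m[210:245,325:370]; print("\n".join("".join("#" if v else "." for v in r) for r in q))
E
```

```text
time_s: 15.52
tcp_pos: [0.526, 0.1319, 0.2494]
tcp_rot: [-3.14, 0.0, 1.366]
wrist_force: [0.3, -1.1, -0.3]
opening: 0.0127
grasp_force: 0.0
[347, 218, 16, 16, 169] [[-86.128, 159.66000000000003], [-64.0, 173.8], [-45.65200000000001, 186.656]] z [0.001 0.011 0.018]
[333, 225, 14, 15, 134] [[-54.242, 142.662], [-27.6, 154.85], [-18.163999999999998, 163.404]] z [0.002 0.019 0.026]
[315, 255, 14, 18, 195] [[24.14, 135.9], [57.2, 147.9], [65.712, 156.312]] z [0.003 0.026 0.032]
.............................................
.............................................
.............................................
.............................................
.............................................
.............................................
.............................................
.............................................
..........................########...........
........................###########..........
.......................#############.........
.......................##############........
......................################.......
......................##
[... 287 characters left out ...]
##........
.........#############.#############.........
.........#############...##########..........
........#############.....#########..........
........#############........###.............
.........############........................
.........###########.........................
...........#########.........................
............#######..........................
.............#####...........................
..............##.............................
.............................................
.............................................
.............................................
.............................................
.............................................
```

All three rings are in the tray, below its rim. The coupling, tin and cutter haven't moved.

```bash
python3 -c "from bench import robot;print(robot.sign_off())"
```

```text
the job is handed in; nothing more can be done
None
```

I pushed all three copper offcuts over the board's edge into the scrap tray without lifting any, left the coupling, tin and cutter where they were, and handed the job in at about 15.6 s; no verdict came back.

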